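# Load a plank into the drilling jig under its low bridge

## Robot

A 6-joint arm with a two-finger parallel gripper is mounted at the origin on a cart in front of the work surface, level with it; the furniture and walls round the work are solid. World frame = base frame: x ahead of the robot, y to its left, z up, the work surface at z = 0. Lengths are in m, angles in degrees, forces in N, time in s.
With the tool pointing down it reaches from about 0.375 to 0.9 m from the base axis. Payload 3.1 kg.
Tool frame: the origin (TCP) lies on the centre line of the jaws, within the pads' length; the fingertips stand 8 mm ahead of it and the grasp point (between the pads) lies 11 mm behind it (bot.tip_extent is the distance from the TCP to the fingertips, in m); z points along the fingers, y is the line along which they close (so a half turn about z gives the same grasp; the last joint's range is limited). The gripper opens to 87 mm and grips with 3 to 60 N. Pads are 19 mm wide; open, the fingers measure 117 mm over their backs; the gripper's body (75 mm by 190 mm) begins 51 mm behind the grasp point.
Start: joints at [60.762, 30.224, 82.088, -0, 67.689, -10.227], TCP at [0.204, 0.591, 0.231] pointing down, gripper open.
Joint ranges: [-176.69, 176.69], [-43.24, 126.21], [12.49, 139.97], [-82, 262], [0, 151.66], [-163.58, 163.58]. Speed limits (degrees/s): [159.86, 159.86, 180, 180, 180, 180].

## Interface

Orientations are given as a 3x3 rotation matrix whose columns are the frame's x, y, z axes.
In Python, from rig import bot, vision, workorder gives the robot as it stands.
- The arm moves only by the shell command python3 -m handwheel 'ROWS'. ROWS is JSON, a list of rows, each an object with "delta_rot": the turn, a rotation vector about the tool's x, y, z in rad, a list of three; "xyz": the shift along the tool's x, y, z in mm, a list of three; "hand": the closure, from -1 (fully open) to 1 (shut). A call has exactly 5 rows; each row is the pose to reach, as a shift and turn from the pose commanded when the call began, along the tool's axes at that moment; what a row does not reach only later rows make up. A row lasts 1/8 s, in which the tool goes at most 62.5 mm and 10.7 degrees, less where a joint would pass 70% of its speed; a pose out of reach is approached as far as the arm can. A call with a gripper value outside its range is refused whole. The fingers move at their own pace and stop on an object; the grip force is fixed at half the most. Time passes only in rows, so rows that repeat a pose let the fingers close, or fill a call up. It gives the time, the measured TCP pose, the force, the opening and the grip force at its end, in the units of the state.
- bot.read_state(): the state, without advancing time (a new reading comes with each control period).
- vision.capture(name): name is "scene" or "side" or "wrist"; returns the picture (420x560x3 uint8, red, green, blue); there is no depth.
- vision.camera_model(name): a dict with "camera_matrix" (3x3 intrinsics, pixels), "camera_from_world" (4x4, takes a point from world to camera coordinates). Camera axes: x right, y up, looking along -z (the intrinsics and any distortion apply to the point x, -y, -z); pixel columns grow to the right and rows downward; lengths in m; the calibration is good to about 2 mm. A picture is of the moment at which its call begins: read the wrist's pose just before it. camera_model takes no time and is no camera call; for the wrist camera it gives the pose at the moment of the call.
- workorder.hand_in(): hands the job in; it is judged then, once.
The state is a dict: "time_s": time; "joint_positions": joint angles; "qvel": joint speeds; "tau": joint torques, N m; "position": TCP position; "tcp_rot": TCP orientation; "force": force on the tool from outside, world axes, zero at the start; "moment": the same for the moment, N m; "opening": opening from 0.0 (shut) to 1.0 (fully open); "grasp_force": force on a finger pad.
Only numpy, scipy, OpenCV 4.12 (cv2) and the standard library are available. Lean on these libraries where they do the work, as an engineer would, in place of code of your own. Each camera call takes 0.05 s, during which the arm holds its last target. There are 200 camera calls.

## Task

Load the short wooden plank into the drilling jig: push it gently along the bench with the fingers, lengthwise, in at the flared mouth and under the low blue bridge, until its leading end rests against the red end stop, lying straight between the side fences. Only push it: do not pinch it, lift it or let it tip up. Leave the glue bottle and the two tins where they are, and take the hand away at the end.

Things in the scene. Friction and masses are not known exactly. Their poses are not given: they have to be found in the camera images.
- plank: Loose short plank of pale wood, 135 (its x) x 52 (its y) x 15 mm, 50 to 110 g, flat on the bench. Origin at the centre of its underside. Its +x end, broken to a blunt point (tip at y = -4 mm), faces the jig and goes in first; the -x end is sawn 0.044 rad out of square (corner at +y 2 mm longer). It starts 5 to 35 mm short of the mouth, up to 40 mm to a side of the lane's middle and turned up to 0.3 rad.
- jig: Drilling jig screwed to the bench (cannot move; its place and direction vary). Origin at bench level under the middle of the bridge; x = direction in which the plank goes in, y = left of it, z up. Aluminium side fences: inner faces at y = +-30 mm, x = -18 to 57 mm, 19 mm high, 14 mm thick. Feet reach y = +-63 mm. With the plank home its origin is at x = -22.5, y = 0 and its rear end at x = -90 mm.
- stop_face (a point): Middle of the near face of the red end stop, in the jig at x = 45 mm, y = 0, 7.5 mm above the bench. The stop is 12 mm thick and 24 mm high.
- mouth (a point): Middle of the entry between the tips of two aluminium lead-in wings, in the jig at x = -52 mm, y = 0, 7.5 mm above the bench. The wings are 14 mm high and 7 mm thick; their inner faces flare from y = +-30 mm at x = -18 mm to y = +-42 mm at x = -52 mm, their outer corners lie at y = +-49 mm.
- glue_bottle: White glue bottle with a thin spout, 40 mm across, 152 mm high, loose, standing behind the jig; bystander. Origin at the centre of its underside.
- powder_tin: Small red tin with a metal lid, 52 mm across, 42 mm high, loose, behind the jig; bystander. Origin at the centre of its underside.
- wax_tin: Flat green tin with a metal lid, 68 mm across, 30 mm high, loose, near the front edge of the bench; bystander. Origin at the centre of its underside.
- bridge (a point): Middle of the underside of the blue bridge bar, 19 mm above the bench, over the jig's origin. The bar covers x = -18 to 18, y = +-44 mm of the jig; its top is 31 mm above the bench, with a brass bush in the middle up to 37 mm.

How it is judged:
By the outcome, as a careful person would: the job done as asked, in the order asked, and still so for the second after the job is handed in, with the robot touching nothing.
It also fails if it takes over 64 s, if anything falls off the work surface, if the arm or the gripper's body presses on something with over 40 N, if the wrist force passes 120 N, or if a joint passes its speed limit or range.

## Working session

There is one attempt and no reset: what is moved stays moved. The work goes in short steps, Python scripts to look and compute and a shell command to move; the robot and the scene stay as the last step left them, time stands still between calls to the robot, and variables do not carry over. Pictures are saved under pics/ and viewed, at most 10 in all, crops included, and the job is handed in when it is done.

```bash
mkdir -p pics; ls
python3 - <<'E'
from rig import bot,vision
import cv2
s=bot.read_state();print(s['time_s'],s['position'],s['tcp_rot'],s['opening'],s['force'])
for n in ['scene','side']:
    cv2.imwrite(f'pics/{n}0.png',vision.capture(n)[:,:,::-1])
    print(vision.camera_model(n))
E
```

```text
pics
0.0 [0.20318934 0.5902948  0.22955575] [[-9.45464902e-01  3.25722207e-01 -1.07825577e-03]
 [ 3.25723749e-01  9.45463062e-01 -1.90735038e-03]
 [ 3.98184627e-04 -2.15454635e-03 -9.99997600e-01]] 1.0011732672657427 [ 0.02924253 -0.22799773  0.07460573]
{'camera_matrix': array([[538.85544527,   0.        , 280.32162458],
       [  0.        , 538.85544527, 218.38773359],
       [  0.        ,   0.        ,   1.        ]]), 'camera_from_world': array([[ 4.36077528e-01, -8.99909097e-01, -7.56482018e-05,
        -6.37497953e-02],
       [ 6.04978119e-01,  2.93097779e-01,  7.40334497e-01,
        -4.14032812e-01],
       [-6.66211576e-01, -3.22889003e-01,  6.72238668e-01,
        -5.67542585e-01],
       [ 0.00000000e+00,  0.00000000e+00,  0.00000000e+00,
         1.00000000e+00]])}
{'camera_matrix': array([[379.98500001,   0.        , 273.13774536],
       [  0.        , 379.98500001, 210.34665686],
       [  0.        ,   0.        ,   1.        ]]), 'camera_from_world': array([[-0.0511637 , -0.99866722, -0.00678647,  0.23558642],
       [ 0.71957511, -0.04157571,  0.69316889, -0.4357419 ],
       [-0.69252721,  0.03058171,  0.72074325, -0.51840961],
       [ 0.        ,  0.        ,  0.        ,  1.        ]])}
```

View pics/scene0.png

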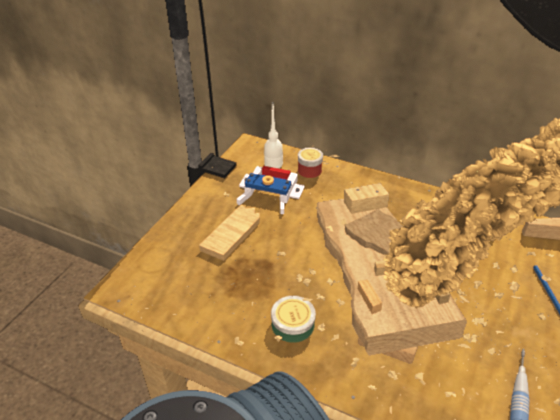

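View pics/side0.png

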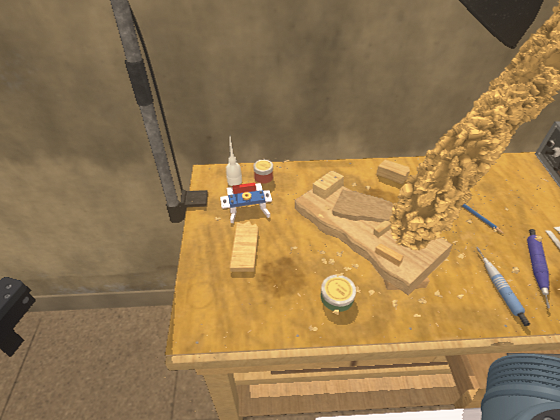

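The plank is at about scene (230,233) and side (245,250). The jig is just behind it, at scene (268,185) and side (246,198), with the wax tin in front. I'll enlarge both views.

```bash
cat > h.py <<'E'
import numpy as np
from rig import bot,vision
def ray(n,u,v,z,m=None):
    m=m or vision.camera_model(n);K=m['camera_matrix'];T=m['camera_from_world']
    d=np.array([(u-K[0,2])/K[0,0],-(v-K[1,2])/K[1,1],-1]);R=T[:3,:3];c=-R.T@T[:3,3];d=R.T@d
    return (c+d*(z-c[2])/d[2])[:2]
def proj(n,P,m=None):
    m=m or vision.camera_model(n);K=m['camera_matrix'];T=m['camera_from_world']
    p=np.asarray(P)@T[:3,:3].T+T[:3,3];return np.c_[K[0,2]-K[0,0]*p[:,0]/p[:,2],K[1,2]+K[1,1]*p[:,1]/p[:,2]]
E
python3 - <<'E'
import cv2,numpy as np
a=cv2.imread('pics/scene0.png')[120:270,190:340];b=cv2.imread('pics/side0.png')[150:290,180:290]
a=cv2.resize(a,None,fx=4,fy=4,interpolation=2)[:600];b=cv2.resize(b,(440,560),interpolation=2)
cv2.imwrite('pics/a.png',a);cv2.imwrite('pics/b.png',b)
from h import *
for n,u,v in [('scene',230,233),('side',245,250),('scene',268,185),('side',246,198)]: print(n,ray(n,u,v,.015))
E
```

```text
scene [0.49231042 0.26860711]
side [0.48568888 0.27287499]
scene [0.64559818 0.26930521]
side [0.64958865 0.27039863]
```

View pics/a.png

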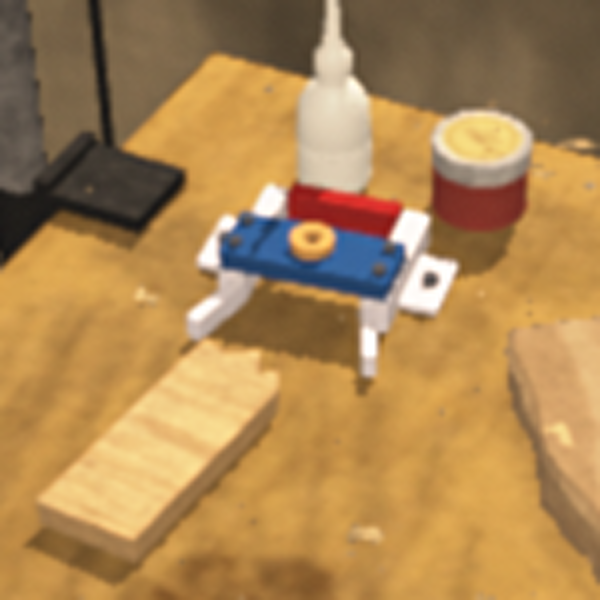

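View pics/b.png

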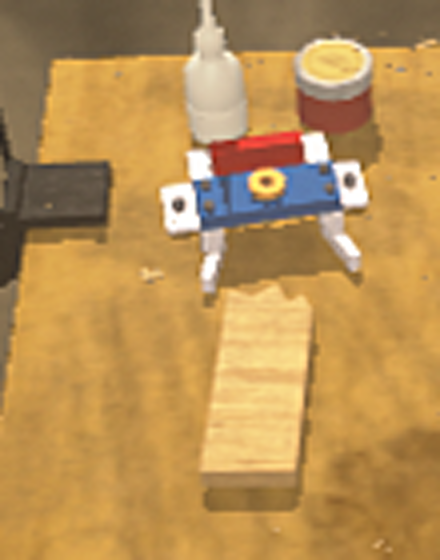

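Both crops are clear: the bush is at (312,235) in a and (267,180) in b, and the wing tips and plank corners can be picked out. I'll fit the poses from these.

```bash
cat > fit.py <<'E'
from h import *
from scipy.optimize import least_squares
def fit(obs,x0):
    # obs: (cam,u,v,X,Y,Z mm)
    ms={n:vision.camera_model(n) for n in {o[0] for o in obs}}
    def f(q):
        c,s=np.cos(q[2]),np.sin(q[2]);r=[]
        for n,u,v,X,Y,Z in obs:
            P=[q[0]+(c*X-s*Y)/1e3,q[1]+(s*X+c*Y)/1e3,Z/1e3]
            r+=list(proj(n,[P],ms[n])[0]-[u,v])
        return np.array(r)
    s=least_squares(f,x0,loss='soft_l1');return s.x,f(s.x).reshape(-1,2).round(1)
E
python3 - <<'E'
from fit import *
A=lambda u,v,*P:('scene',190+(u+.5)/4-.5,120+(v+.5)/4-.5,*P)
B=lambda u,v,*P:('side',180+(u+.5)/4-.5,150+(v+.5)/4-.5,*P)
jig=[A(312,235,0,0,37),A(222,246,-18,44,31),A(386,280,-18,-44,31),A(405,253,18,-44,31),A(245,215,18,44,31),A(188,322,-52,49,14),A(371,376,-52,-45,0),
B(267,180,0,0,37),B(198,208,-18,44,31),B(342,194,-18,-44,31),B(335,165,18,-44,31),B(208,290,-52,45,0),B(350,270,-52,-45,0)]
pl=[A(40,505,-68.5,26,15),A(137,545,-66.5,-26,15),A(278,380,62,-26,15),A(205,343,63,26,15),
B(203,472,-68.5,26,15),B(298,470,-66.5,-26,15),B(311,300,62,-26,15),B(228,290,63,26,15)]
J,r=fit(jig,[.65,.27,0]);print(J,r.tolist())
P,r=fit(pl,[.49,.27,0]);print(P,r.tolist())
c,s=np.cos(J[2]),np.sin(J[2]);d=P[:2]-J[:2];print('plank in jig',c*d[0]+s*d[1],-s*d[0]+c*d[1],P[2]-J[2])
np.save('J.npy',J)
E
```

```text
[0.64056422 0.26699476 0.12947483] [[0.1, -0.4], [-1.6, 0.3], [0.1, 0.8], [1.0, -3.5], [-0.8, -2.5], [-1.4, -2.0], [-1.2, 0.1], [0.5, -0.6], [0.7, 1.7], [0.8, 0.4], [0.2, -2.2], [0.4, 0.2], [1.8, 0.1]]
[ 0.50545517  0.27157649 -0.07997256] [[-1.6, 0.0], [-0.9, 0.2], [3.1, -1.3], [-1.4, -1.5], [0.4, 0.4], [1.3, 0.6], [1.4, -2.1], [0.0, -0.3]]
plank in jig -0.13338660323757645 0.021987770046693875 -0.20944738690662157
```

Run:
```python
from h import *
for n,u,v in [('scene',205,168),('side',186,215),('side',176,180)]: print([ray(n,u,v,z).round(3) for z in (0,.1,.2)])
m=vision.camera_model('wrist');T=m['camera_from_world'];R=T[:3,:3];c=-R.T@T[:3,3]
s=bot.read_state();Q=s['tcp_rot'];print('cam in tool',Q.T@(c-s['position']),'look',Q.T@-R[2], m['camera_matrix'][0,0])
t=np.array([.45,.30,.2296]);print('shift',Q.T@(t-s['position'])*1e3, 'posts')
```

```text
[array([0.655, 0.424]), array([0.546, 0.345]), array([0.436, 0.266])]
[array([0.614, 0.418]), array([0.518, 0.391]), array([0.423, 0.363])]
[array([0.745, 0.459]), array([0.63 , 0.426]), array([0.515, 0.392])]
cam in tool [ 0.07348503  0.00069173 -0.15389148] look [-2.66113373e-01  7.87763876e-05  9.63941734e-01] 375.3587882307273
shift [-3.27887037e+02 -1.94139788e+02  3.23111887e-01] posts
```

```bash
python3 -m handwheel '[{"xyz":[-50,-30,0],"delta_rot":[0,0,-0.05],"hand":1},{"xyz":[-100,-60,0],"delta_rot":[0,0,-0.1],"hand":1},{"xyz":[-150,-90,0],"delta_rot":[0,0,-0.15],"hand":1},{"xyz":[-200,-120,0],"delta_rot":[0,0,-0.2],"hand":1},{"xyz":[-250,-150,0],"delta_rot":[0,0,-0.25],"hand":1}]'
python3 - <<'E'
from h import *
s=bot.read_state();Q=s['tcp_rot'];t=np.array([.45,.30,.2296]);print('shift',Q.T@(t-s['position'])*1e3)
E
```

```text
time_s: 0.72
position: [0.3918, 0.3661, 0.2303]
tcp_rot: [[-0.997, 0.08, -0.0], [0.08, 0.997, -0.0], [0.0, -0.0, -1.0]]
force: [0.8, 1.3, -0.2]
opening: 0.515
grasp_force: 0.0
shift [-63.24009413 -61.20024286   0.67734775]
```

```bash
python3 -m handwheel '[{"xyz":[-30,-30,0],"delta_rot":[0,0,0],"hand":1},{"xyz":[-63,-61,0],"delta_rot":[0,0,0],"hand":1},{"xyz":[-63,-61,0],"delta_rot":[0,0,0],"hand":1},{"xyz":[-63,-61,0],"delta_rot":[0,0,0],"hand":1},{"xyz":[-63,-61,0],"delta_rot":[0,0,0],"hand":1}]'
python3 - <<'E'
from h import *
import cv2,pickle
m=vision.camera_model('wrist');pickle.dump(m,open('w1.pkl','wb'))
cv2.imwrite('pics/w1.png',cv2.resize(vision.capture('wrist')[:,:,::-1],(800,600),interpolation=2))
E
```

```text
time_s: 1.35
position: [0.4478, 0.3025, 0.2304]
tcp_rot: [[-0.997, 0.08, -0.001], [0.08, 0.997, -0.0], [0.001, -0.0, -1.0]]
force: [-0.3, 0.5, -0.0]
opening: 0.022
grasp_force: 0.0
```

View pics/w1.png

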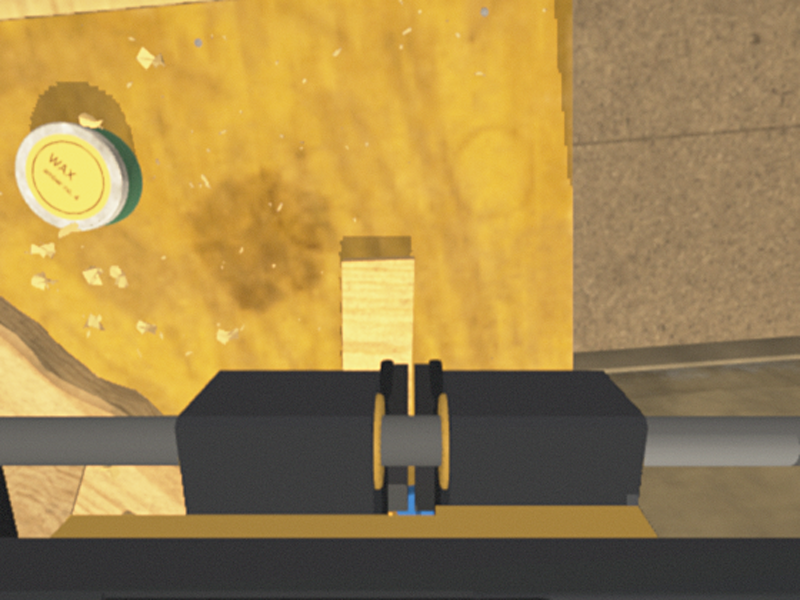

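The wrist view shows the plank's rear end, with top corners at (341,262) and (413,258). The gripper hides the jig. I'll refit the plank and overlay both models on the fixed-camera crops to check them.

```bash
cat > ov.py <<'E'
from h import *
import cv2
def wf(q,kind):
    c,s=np.cos(q[2]),np.sin(q[2])
    def t(P):
        P=np.array(P,float);return np.c_[q[0]+(c*P[:,0]-s*P[:,1])/1e3,q[1]+(s*P[:,0]+c*P[:,1])/1e3,P[:,2]/1e3]
    if kind=='j':
        L=[[(-18,44,31),(-18,-44,31),(18,-44,31),(18,44,31),(-18,44,31)]]
        for y in (1,-1): L+=[[(-18,30*y,14),(-52,42*y,14),(-52,49*y,14)],[(-52,42*y,0),(-52,42*y,14)],[(-52,49*y,0),(-52,49*y,14)],[(-18,30*y,19),(57,30*y,19),(57,44*y,19),(18,44*y,19)]]
    else: L=[[(-68.5,26,15),(-66.5,-26,15),(61,-26,15),(67.5,-4,15),(61,26,15),(-68.5,26,15)]]
    return [t(l) for l in L]
def overlay(im,n,items,x,y,w,h,k):
    im=cv2.resize(im[y:y+h,x:x+w],None,fx=k,fy=k,interpolation=2)
    for q,kd,col in items:
        for l in wf(q,kd):
            p=(proj(n,l)-[x,y]+.5)*k-.5
            cv2.polylines(im,[np.round(p).astype(int)],False,col,1,cv2.LINE_AA)
    return im
E
python3 - <<'E'
from fit import *; from ov import *; import pickle
w=pickle.load(open('w1.pkl','rb'));J=np.load('J.npy')
c=[ray('wrist',u*.7,v*.7,.015,w) for u,v in [(413,258),(341,262),(413,362),(343,366)]]
print(np.array(c).round(4))
d=(c[2]-c[0])+(c[3]-c[1]);yaw=np.arctan2(d[1],d[0]);ctr=(c[0]+c[1])/2+.0675*np.array([np.cos(yaw),np.sin(yaw)])
P=np.array([*ctr,yaw]);print('wrist plank',P,'width',np.linalg.norm(c[0]-c[1]))
np.save('P.npy',P)
a=overlay(cv2.imread('pics/scene0.png'),'scene',[(J,'j',(0,255,0)),(P,'p',(255,0,255))],195,155,90,120,5)[:600,:400]
b=overlay(cv2.imread('pics/side0.png'),'side',[(J,'j',(0,255,0)),(P,'p',(255,0,255))],214,170,66,110,6)[:600,:400]
a=cv2.resize(a,(400,600)) if a.shape[1]!=400 else a
im=np.zeros((600,800,3),np.uint8);im[:a.shape[0],:a.shape[1]]=a;im[:b.shape[0],400:400+b.shape[1]]=b
cv2.imwrite('pics/ov1.png',im)
E
```

```text
[[0.4401 0.3056]
 [0.4389 0.2553]
 [0.5172 0.2995]
 [0.5162 0.2479]]
wrist plank [ 0.5067926   0.27459273 -0.08709137] width 0.05031478686660579
```

View pics/ov1.png

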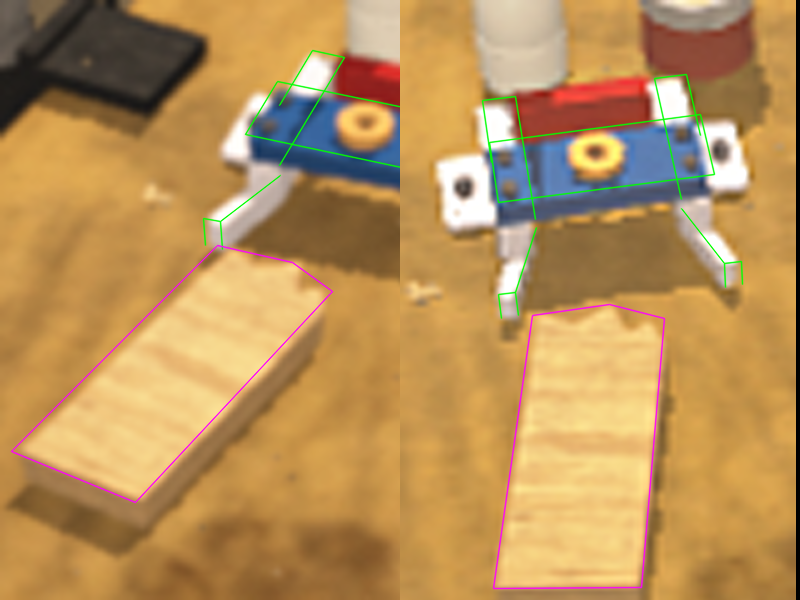

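The overlays match to within about 2 mm. In the jig frame the plank is at x −132, y +25 mm, yaw −0.217. I'll nudge its left side first with the closed fingers to square it up, then push it from the rear.

```bash
python3 -m handwheel '[{"xyz":[-25,19,30],"delta_rot":[0,0,0],"hand":1},{"xyz":[-51,37,80],"delta_rot":[0,0,0],"hand":1},{"xyz":[-51,37,135],"delta_rot":[0,0,0],"hand":1},{"xyz":[-51,37,190],"delta_rot":[0,0,0],"hand":1},{"xyz":[-51,37,210],"delta_rot":[0,0,0],"hand":1}]'
python3 - <<'E'
from h import *
for i in range(1):
  s=bot.read_state();Q=s['tcp_rot'];t=np.array([.502,.3352,.0125]);print(s['position'],'shift',Q.T@(t-s['position'])*1e3)
E
```

```text
time_s: 2.02
position: [0.4998, 0.3343, 0.0173]
tcp_rot: [[-0.997, 0.08, -0.006], [0.08, 0.997, -0.003], [0.006, -0.003, -1.0]]
force: [-0.0, -0.1, 0.1]
opening: 0.007
grasp_force: 0.0
[0.49978518 0.33432662 0.01733581] shift [-2.16552941  1.06237076  4.8202853 ]
```

```bash
python3 -m handwheel '[{"xyz":[-2,0,2],"delta_rot":[0,0,0],"hand":1},{"xyz":[-2,0,4],"delta_rot":[0,0,0],"hand":1},{"xyz":[-2,-4,4],"delta_rot":[0,0,0],"hand":1},{"xyz":[-2,-8,4],"delta_rot":[0,0,0],"hand":1},{"xyz":[-2,-12,4],"delta_rot":[0,0,0],"hand":1}]'
```

```text
time_s: 2.65
position: [0.504, 0.322, 0.0174]
tcp_rot: [[-0.997, 0.082, 0.001], [0.082, 0.997, 0.0], [-0.001, 0.0, -1.0]]
force: [0.4, -0.1, -0.6]
opening: 0.007
grasp_force: 0.0
```

```bash
python3 -m handwheel '[{"xyz":[5,0,5],"delta_rot":[0,0,0],"hand":1},{"xyz":[5,-3,5],"delta_rot":[0,0,0],"hand":1},{"xyz":[5,-5,5],"delta_rot":[0,0,0],"hand":1},{"xyz":[6,-9,5],"delta_rot":[0,0,-0.03],"hand":1},{"xyz":[7,-13,5],"delta_rot":[0,0,-0.06],"hand":1}]'
python3 -m handwheel '[{"xyz":[1,-4,0],"delta_rot":[0,0,-0.03],"hand":1},{"xyz":[2,-8,0],"delta_rot":[0,0,-0.06],"hand":1},{"xyz":[3,-12,0],"delta_rot":[0,0,-0.09],"hand":1},{"xyz":[3,-12,0],"delta_rot":[0,0,-0.09],"hand":1},{"xyz":[3,-12,0],"delta_rot":[0,0,-0.09],"hand":1}]'
python3 - <<'E'
from h import *
import cv2
for n in ['scene','side']: cv2.imwrite(f'pics/{n}1.png',vision.capture(n)[:,:,::-1])
from ov import *
J=np.load('J.npy');P=np.load('P.npy')
a=overlay(cv2.imread('pics/scene1.png'),'scene',[(J,'j',(0,255,0)),(P,'p',(255,0,255))],195,155,100,120,4)
b=overlay(cv2.imread('pics/side1.png'),'side',[(J,'j',(0,255,0)),(P,'p',(255,0,255))],214,170,66,100,6)
im=np.zeros((600,800,3),np.uint8);im[:480,:400]=a;im[:600,400:796]=b
cv2.imwrite('pics/ov2.png',im)
E
```

```text
time_s: 3.28
position: [0.4956, 0.3097, 0.0116]
tcp_rot: [[-1.0, 0.02, 0.0], [0.02, 1.0, -0.0], [-0.0, -0.0, -1.0]]
force: [0.5, -0.3, 0.4]
opening: 0.004
grasp_force: 0.0
time_s: 3.9
position: [0.4926, 0.298, 0.0116]
tcp_rot: [[-0.998, -0.068, 0.0], [-0.068, 0.998, 0.0], [-0.0, 0.0, -1.0]]
force: [-0.7, 0.1, -0.1]
opening: -0.002
grasp_force: 0.0
```

View pics/ov2.png

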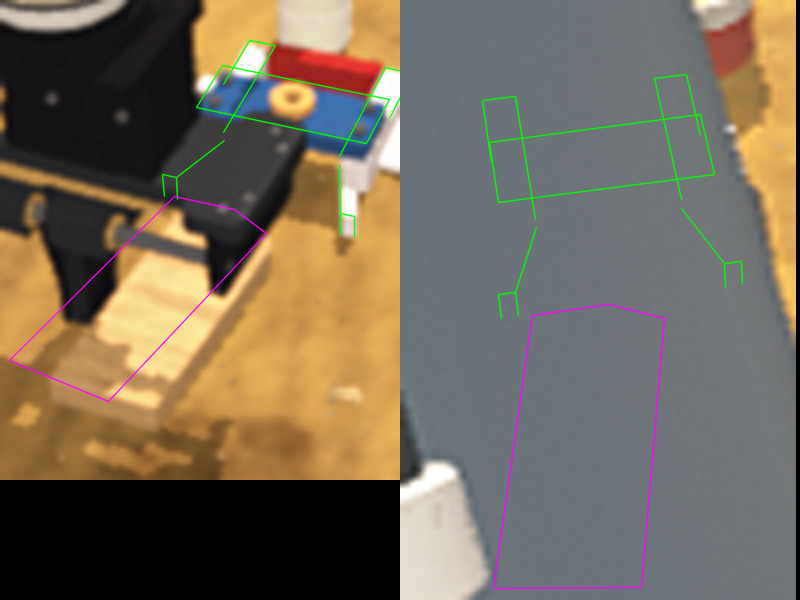

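The plank has turned nearly parallel to the lane. Its rear corners are now near (52,390) and (157,425), and the hand still hides part of it. I'll back off, lift, and move behind it.

```bash
python3 -m handwheel '[{"xyz":[0,6,0],"delta_rot":[0,0,0],"hand":1},{"xyz":[0,12,-10],"delta_rot":[0,0,0],"hand":1},{"xyz":[0,12,-50],"delta_rot":[0,0,0],"hand":1},{"xyz":[50,0,-70],"delta_rot":[0,0,-0.05],"hand":0.5},{"xyz":[105,-25,-70],"delta_rot":[0,0,-0.06],"hand":0.2}]'
python3 - <<'E'
from h import *
import cv2
from ov import *
for n in ['scene','side']: cv2.imwrite(f'pics/{n}2.png',vision.capture(n)[:,:,::-1])
J=np.load('J.npy')
# expected plank: same hand->plank transform, contact at (-12,41)
yaw=.061;h=np.array([.4926,.298]);c,s=np.cos(yaw),np.sin(yaw)
P=np.array([*(h-np.array([c*-12-s*41,s*-12+c*41])/1e3),yaw]);np.save('P2.npy',P);print(P)
a=overlay(cv2.imread('pics/scene2.png'),'scene',[(J,'j',(0,255,0)),(P,'p',(255,0,255))],195,155,100,120,4)
b=overlay(cv2.imread('pics/side2.png'),'side',[(J,'j',(0,255,0)),(P,'p',(255,0,255))],214,170,66,100,6)
im=np.zeros((600,800,3),np.uint8);im[:480,:400]=a;im[:600,400:796]=b
cv2.imwrite('pics/ov3.png',im)
E
```

```text
time_s: 4.62
position: [0.3907, 0.2671, 0.0838]
tcp_rot: [[-0.992, -0.13, 0.007], [-0.13, 0.992, 0.003], [-0.007, 0.002, -1.0]]
force: [0.3, -0.6, -1.0]
opening: 0.153
grasp_force: 0.0
[0.50707713 0.2578078  0.061     ]
```

View pics/ov3.png

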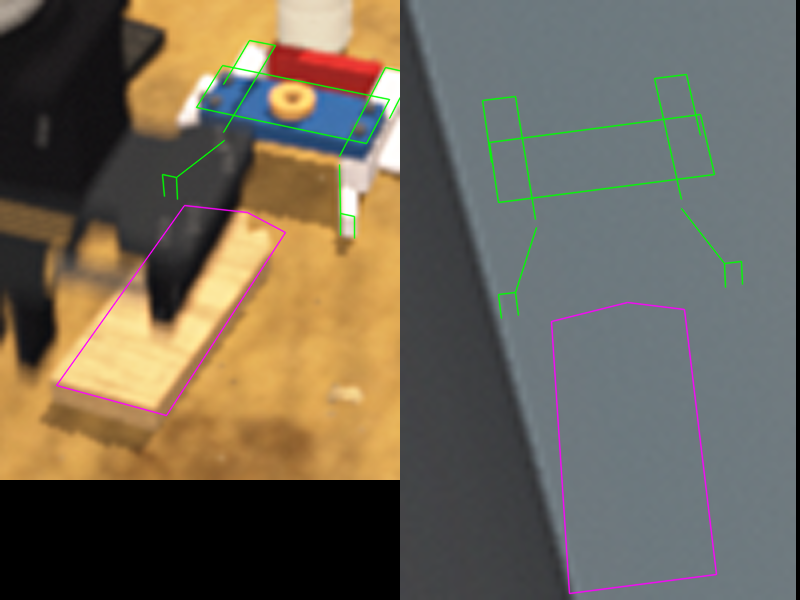

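Run:
```python
from fit import *
import pickle,cv2
A=lambda u,v,*P:('scene',195+(u+.5)/4-.5,155+(v+.5)/4-.5,*P)
P,r=fit([A(50,388,-68.5,26,15),A(160,418,-66.5,-26,15),A(285,238,61,-26,15)],np.load('P2.npy'));print(P,r.tolist())
J=np.load('J.npy');c,s=np.cos(J[2]),np.sin(J[2]);d=P[:2]-J[:2];print('in jig',c*d[0]+s*d[1],-s*d[0]+c*d[1],P[2]-J[2])
m=vision.camera_model('wrist')
im=vision.capture('wrist')[:,:,::-1];pickle.dump(m,open('w2.pkl','wb'))
cv2.imwrite('pics/w2.png',cv2.resize(im,(800,600),interpolation=2))
```

```text
[0.50426982 0.25754172 0.03696351] [[0.2, -0.2], [-0.1, 0.3], [-0.1, -0.1]]
in jig -0.13637410594301116 0.008223519217809928 -0.09251131526904488
```

View pics/w2.png

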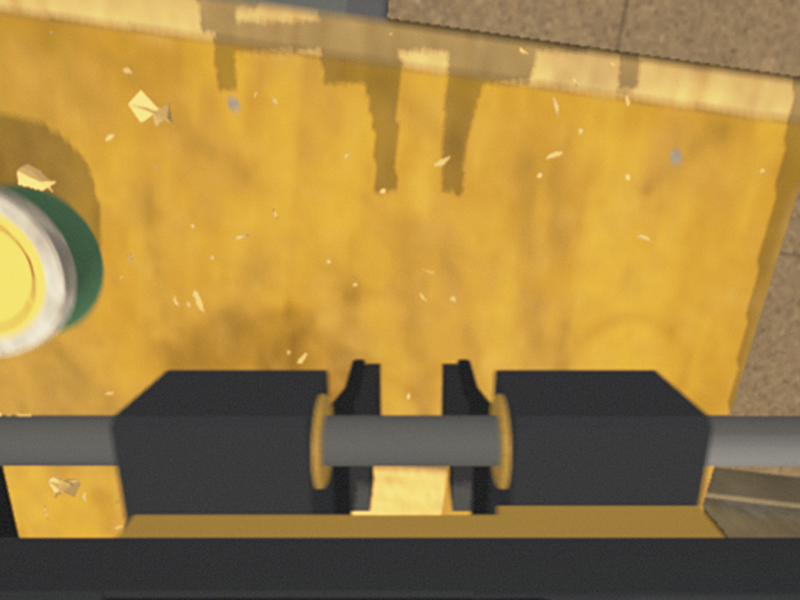

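In the wrist view the fingers are just behind the plank, which lies straight ahead between them. From the scene fit, the plank in the jig is at x −136, y +8 mm, yaw −0.09. Next I'll line the hand up behind the rear end, allowing for its out-of-square cut.

```bash
cat > go.py <<'E'
from h import *
def to(x,y,z,yaw):
    s=bot.read_state();Q=s['tcp_rot'];cur=np.arctan2(-Q[0,1],Q[1,1])
    print('pos',s['position'].round(4),'yaw',round(cur,3),'F',s['force'].round(1),'open',round(s['opening'],3))
    print('shift',(Q.T@(np.array([x,y,z])-s['position'])*1e3).round(1),'rotz',round(cur-yaw,3))
E
python3 -c "
from go import *;to(.4173,.2543,.0115,.081)"
```

```text
pos [0.3839 0.2644 0.082 ] yaw 0.129 F [ 0.9 -0.   0.2] open 0.286
shift [-32.2 -14.2  70.3] rotz 0.048
```

```bash
python3 -m handwheel '[{"xyz":[0,-7,20],"delta_rot":[0,0,0.02],"hand":0.64},{"xyz":[-10,-14,45],"delta_rot":[0,0,0.048],"hand":0.64},{"xyz":[-20,-14,62],"delta_rot":[0,0,0.048],"hand":0.64},{"xyz":[-28,-14,70],"delta_rot":[0,0,0.048],"hand":0.64},{"xyz":[-32,-14,70],"delta_rot":[0,0,0.048],"hand":0.64}]'
python3 - <<'E'
from go import *
to(.4173,.2543,.0115,.081)
J=np.load('J.npy')
# plank path in jig: straight 40, turn over 40, straight; hand contact 77 behind centre
C=np.array([-136.4,8.2]);p=-.0925;s=bot.read_state();Q=s['tcp_rot'];c,S=np.cos(J[2]),np.sin(J[2])
# contact frame hand now: advance d to contact (unknown ~10)
for k in range(0,24):
    h=C-77*np.array([np.cos(p),np.sin(p)]);w=J[:2]+np.array([c*h[0]-S*h[1],S*h[0]+c*h[1]])/1e3
    sh=Q.T@(np.array([*w,s['position'][2]])-s['position'])*1e3
    if k%2==0: print(C.round(0),sh[:2].round(1),'rot',round(-(p+.0925),3))
    C=C+5*np.array([np.cos(p),np.sin(p)]); p+= .0925/8 if 40<=5*k<80 else 0
E
```

```text
time_s: 5.4
position: [0.4242, 0.2566, 0.0114]
tcp_rot: [[-0.997, -0.08, 0.001], [-0.08, 0.997, 0.0], [-0.001, 0.0, -1.0]]
force: [0.1, -1.0, -0.0]
opening: 0.176
grasp_force: 0.0
pos [0.4242 0.2566 0.0114] yaw 0.08 F [ 0.1 -1.  -0. ] open 0.176
shift [ 7.1 -1.7 -0.1] rotz -0.001
[-136.    8.] [-2.9 -2.2] rot -0.0
[-126.    7.] [-12.9  -2.6] rot -0.0
[-116.    6.] [-22.9  -3. ] rot -0.0
[-107.    5.] [-32.9  -3.5] rot -0.0
[-97.   5.] [-42.9  -3.9] rot -0.0
[-87.   4.] [-52.8  -6.1] rot -0.023
[-77.   3.] [-62.8  -8. ] rot -0.046
[-67.   3.] [-72.8  -9.7] rot -0.069
[-57.   2.] [-82.9 -11.1] rot -0.093
[-47.   2.] [-92.9 -10.7] rot -0.093
[-37.   2.] [-102.8  -10.2] rot -0.093
[-27.   2.] [-112.8   -9.7] rot -0.093
```

```bash
python3 -m handwheel '[{"xyz":[-4,-2,0],"delta_rot":[0,0,0],"hand":0.64},{"xyz":[-10,-2.5,0],"delta_rot":[0,0,0],"hand":0.64},{"xyz":[-16,-3,0],"delta_rot":[0,0,0],"hand":0.64},{"xyz":[-22,-3,0],"delta_rot":[0,0,0],"hand":0.64},{"xyz":[-28,-3.3,0],"delta_rot":[0,0,0],"hand":0.64}]'
python3 - <<'E'
from ov import *
from go import *
to(.4173,.2543,.0115,.081)
for n in ['scene']: cv2.imwrite(f'pics/{n}3.png',vision.capture(n)[:,:,::-1])
J=np.load('J.npy');s=bot.read_state();Q=s['tcp_rot'];y=np.arctan2(-Q[0,1],Q[1,1])-.044
P=np.array([s['position'][0]+.077*np.cos(y),s['position'][1]+.077*np.sin(y),y])
im=cv2.imread('pics/scene3.png')
cv2.imwrite('pics/ov4.png',overlay(im,'scene',[(J,'j',(0,255,0)),(P,'p',(255,0,255))],195,155,120,100,6))
c,S=np.cos(J[2]),np.sin(J[2]);d=P[:2]-J[:2];print('in jig',c*d[0]+S*d[1],-S*d[0]+c*d[1],P[2]-J[2])
E
```

```text
time_s: 6.02
position: [0.4515, 0.2551, 0.0117]
tcp_rot: [[-0.997, -0.08, 0.0], [-0.08, 0.997, 0.0], [-0.0, 0.0, -1.0]]
force: [-0.6, 0.9, 0.9]
opening: 0.18
grasp_force: 0.2
pos [0.4515 0.2551 0.0117] yaw 0.08 F [-0.6  0.9  0.9] open 0.18
shift [34.1  2.   0.2] rotz -0.001
in jig -0.1110562751041071 0.0053997732093685625 -0.09349599548880111
```

View pics/ov4.png

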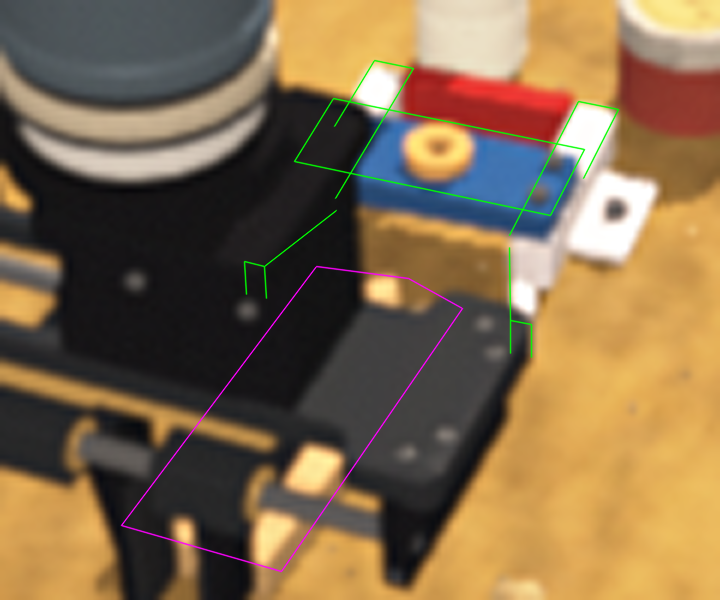

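```bash
python3 -m handwheel '[{"xyz":[-6,-0.4,0],"delta_rot":[0,0,0],"hand":0.64},{"xyz":[-12,-0.8,0],"delta_rot":[0,0,0],"hand":0.64},{"xyz":[-18,-1.2,0],"delta_rot":[0,0,0],"hand":0.64},{"xyz":[-24,-2,0],"delta_rot":[0,0,-0.01],"hand":0.64},{"xyz":[-30,-3.2,0],"delta_rot":[0,0,-0.02],"hand":0.64}]'
cat > chk.py <<'E'
from go import *
import sys
J=np.load('J.npy');s=bot.read_state();Q=s['tcp_rot'];y=np.arctan2(-Q[0,1],Q[1,1])
d=s['position'][:2]-J[:2];c,S=np.cos(J[2]),np.sin(J[2]);h=np.array([c*d[0]+S*d[1],-S*d[0]+c*d[1]])*1e3
p=y-.044-J[2];print('hand in jig',h.round(1),'plank~',(h+76*np.array([np.cos(p),np.sin(p)])).round(1),round(p,3),'F',s['force'].round(1),'M',s['moment'].round(2))
E
python3 chk.py
```

```text
time_s: 6.7
position: [0.4817, 0.2542, 0.0115]
tcp_rot: [[-0.995, -0.101, -0.0], [-0.101, 0.995, -0.0], [0.0, -0.0, -1.0]]
force: [-0.2, 0.3, -0.6]
opening: 0.183
grasp_force: 0.1
hand in jig [-159.2    7.8] plank~ [-83.4   2.3] -0.073 F [-0.2  0.3 -0.6] M [0.03 0.01 0.02]
```

```bash
python3 -m handwheel '[{"xyz":[-6,-1.7,0],"delta_rot":[0,0,-0.02],"hand":0.64},{"xyz":[-12,-3.3,0],"delta_rot":[0,0,-0.04],"hand":0.64},{"xyz":[-18,-4.8,0],"delta_rot":[0,0,-0.06],"hand":0.64},{"xyz":[-24,-5.6,0],"delta_rot":[0,0,-0.073],"hand":0.64},{"xyz":[-30,-5.4,0],"delta_rot":[0,0,-0.073],"hand":0.64}]';python3 chk.py
```

```text
time_s: 7.32
position: [0.512, 0.2518, 0.0115]
tcp_rot: [[-0.985, -0.172, -0.0], [-0.172, 0.985, -0.0], [0.0, -0.0, -1.0]]
force: [0.0, 0.5, 0.6]
opening: 0.187
grasp_force: 0.1
hand in jig [-129.5    1.5] plank~ [-53.5   1.5] -0.0 F [0.  0.5 0.6] M [ 0.05  0.06 -0.04]
```

```bash
python3 -m handwheel '[{"xyz":[-5,-0.3,0],"delta_rot":[0,0,0],"hand":0.64},{"xyz":[-10,-0.7,0],"delta_rot":[0,0,0],"hand":0.64},{"xyz":[-15,-1.1,0],"delta_rot":[0,0,0],"hand":0.64},{"xyz":[-20,-1.5,0],"delta_rot":[0,0,0],"hand":0.64},{"xyz":[-25,-1.8,0],"delta_rot":[0,0,0],"hand":0.64}]';python3 chk.py
```

```text
time_s: 7.95
position: [0.5368, 0.2544, 0.0115]
tcp_rot: [[-0.985, -0.172, -0.0], [-0.172, 0.985, -0.0], [0.0, -0.0, -1.0]]
force: [-0.6, 0.4, 0.4]
opening: 0.175
grasp_force: 0.2
hand in jig [-104.5    0.9] plank~ [-28.5   0.9] -0.0 F [-0.6  0.4  0.4] M [ 0.    0.08 -0.  ]
```

Next I'll creep forward until the end stop pushes back.

```bash
python3 -m handwheel '[{"xyz":[-1,0,0],"delta_rot":[0,0,0],"hand":0.64},{"xyz":[-2,-0.1,0],"delta_rot":[0,0,0],"hand":0.64},{"xyz":[-3,-0.1,0],"delta_rot":[0,0,0],"hand":0.64},{"xyz":[-4,-0.2,0],"delta_rot":[0,0,0],"hand":0.64},{"xyz":[-5,-0.2,0],"delta_rot":[0,0,0],"hand":0.64}]';python3 chk.py
```

```text
time_s: 8.57
position: [0.5395, 0.2547, 0.0114]
tcp_rot: [[-0.985, -0.172, -0.004], [-0.172, 0.985, -0.001], [0.004, -0.0, -1.0]]
force: [-5.5, -0.3, 4.4]
opening: 0.18
grasp_force: 2.6
hand in jig [-101.8    0.9] plank~ [-25.8   0.9] -0.0 F [-5.5 -0.3  4.4] M [-0.13  0.84 -0.02]
```

```bash
python3 -m handwheel '[{"xyz":[-0.6,0,0],"delta_rot":[0,0,0],"hand":0.64},{"xyz":[-1.2,0,0],"delta_rot":[0,0,0],"hand":0.64},{"xyz":[-1.8,0,0],"delta_rot":[0,0,0],"hand":0.64},{"xyz":[-2.4,-0.1,0],"delta_rot":[0,0,0],"hand":0.64},{"xyz":[-3,-0.1,0],"delta_rot":[0,0,0],"hand":0.64}]';python3 chk.py
```

```text
time_s: 9.2
position: [0.5397, 0.2547, 0.0112]
tcp_rot: [[-0.985, -0.172, -0.01], [-0.172, 0.985, -0.002], [0.01, -0.0, -1.0]]
force: [-9.4, -1.3, 7.6]
opening: 0.183
grasp_force: 4.6
hand in jig [-101.6    0.9] plank~ [-25.6   0.8] -0.0 F [-9.4 -1.3  7.6] M [-0.28  1.49 -0.15]
```

There is firm resistance at about −25 mm estimated. I'll back off, lift clear, and check with the scene camera.

```bash
python3 -m handwheel '[{"xyz":[6,0.3,0],"delta_rot":[0,0,0],"hand":0.64},{"xyz":[20,1,0],"delta_rot":[0,0,0],"hand":0.64},{"xyz":[40,2,-20],"delta_rot":[0,0,0],"hand":0.64},{"xyz":[60,30,-70],"delta_rot":[0,0,0],"hand":0.64},{"xyz":[80,60,-125],"delta_rot":[0,0,0],"hand":0.64}]'
python3 -m handwheel '[{"xyz":[20,50,-30],"delta_rot":[0,0,0],"hand":0.64},{"xyz":[40,100,-60],"delta_rot":[0,0,0],"hand":0.64},{"xyz":[50,150,-80],"delta_rot":[0,0,0],"hand":0.64},{"xyz":[50,180,-80],"delta_rot":[0,0,0],"hand":0.64},{"xyz":[50,180,-80],"delta_rot":[0,0,0],"hand":0.64}]'
python3 - <<'E'
from ov import *
J=np.load('J.npy');c,S=np.cos(J[2]),np.sin(J[2])
P=np.array([J[0]-.0225*c,J[1]-.0225*S,J[2]])
for n in ['scene','side']: cv2.imwrite(f'pics/{n}4.png',vision.capture(n)[:,:,::-1])
it=[(P,'p',(255,0,255))]
a=overlay(cv2.imread('pics/scene4.png'),'scene',it,215,150,100,100,4)
b=overlay(cv2.imread('pics/side4.png'),'side',it,208,165,66,90,6)
im=np.zeros((600,800,3),np.uint8);im[:400,:400]=a;im[:540,400:796]=b
cv2.imwrite('pics/ov5.png',im)
E
```

```text
time_s: 9.82
position: [0.4558, 0.2996, 0.1346]
tcp_rot: [[-0.985, -0.171, -0.0], [-0.171, 0.985, 0.0], [0.0, 0.0, -1.0]]
force: [-0.2, 1.6, 0.0]
opening: 0.177
grasp_force: 0.0
time_s: 10.45
position: [0.3757, 0.4702, 0.2142]
tcp_rot: [[-0.984, -0.176, 0.002], [-0.176, 0.984, 0.002], [-0.003, 0.001, -1.0]]
force: [-0.0, -0.5, -0.0]
opening: 0.183
grasp_force: 0.0
```

View pics/ov5.png

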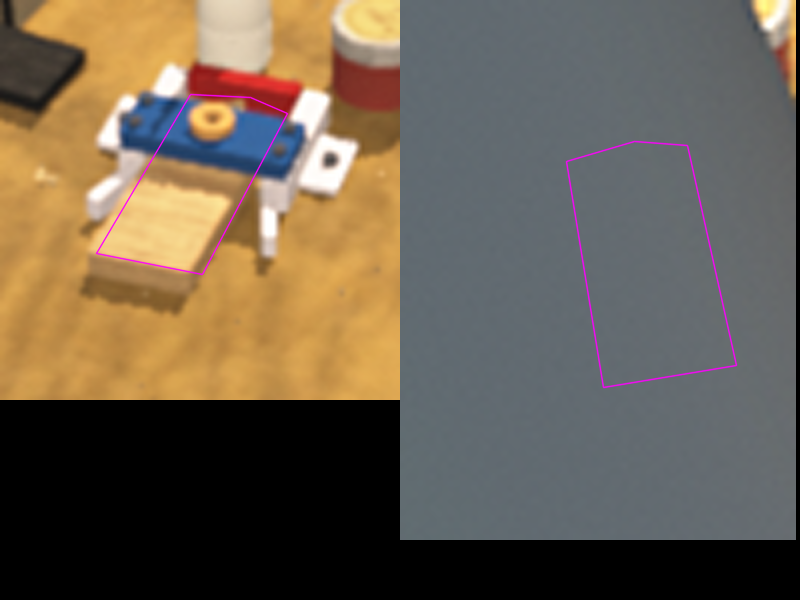

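The plank is under the bridge with its rear corners near (90,262) and (195,283). That is the same offset from the overlay that the bridge shows. I'll check the jig pose numerically by fitting the blue and red masks.

Run:
```python
from ov import *
from scipy.optimize import minimize
from itertools import product
J=np.load('J.npy')
def mask(f,col):
    im=cv2.imread(f);im=cv2.resize(im,None,fx=4,fy=4,interpolation=2).astype(int);b,g,r=im[...,0],im[...,1],im[...,2]
    return (b>r+40) if col=='b' else None
data=[]
for f,n,(x,y,w,h) in [('pics/scene4.png','scene',(235,165,65,40)),('pics/scene0.png','scene',(235,165,65,40)),('pics/side0.png','side',(218,178,60,40))]:
    M=mask(f,'b')[y*4:(y+h)*4,x*4:(x+w)*4];data.append((n,x,y,M,vision.camera_model(n)));print(f,M.sum())
def world(q,P):
    P=np.array(P,float);c,s=np.cos(q[2]),np.sin(q[2]);return np.c_[q[0]+(c*P[:,0]-s*P[:,1])/1e3,q[1]+(s*P[:,0]+c*P[:,1])/1e3,P[:,2]/1e3]
box=list(product((-18,18),(-44,44),(19,31)));a=np.linspace(0,6.28,24)
def cost(q,D,y0=None):
    t=0
    for n,x,y,M,m in D:
        p=(proj(n,world(q,box),m)-[x,y]+.5)*4-.5
        im=np.zeros(M.shape,np.uint8);cv2.fillConvexPoly(im,cv2.convexHull(np.round(p*16).astype(np.int32)),1,shift=4)
        r=np.concatenate([world(q,np.c_[9*np.cos(a),9*np.sin(a),z+0*a]) for z in (31,37)]) 
        pb=(proj(n,r,m)-[x,y]+.5)*4-.5
        ig=np.zeros_like(im);cv2.fillConvexPoly(ig,cv2.convexHull(np.round(pb).astype(np.int32)),1)
        t+=((im!=M)&(ig==0)).sum()
    return t
for D in (data[:2],data[2:],data):
    s=minimize(cost,J,args=(D,),method='Nelder-Mead',options=dict(initial_simplex=[J,J+[.006,0,0],J+[0,.006,0],J+[0,0,.06]],xatol=1e-5));print(s.x.round(4),s.fun,cost(J,D))
    # plank home rear corners in ov5 left pixel coords
    q=s.x;p=proj('scene',world(q,[(-91,26,15),(-89,-26,15),(-91,26,0),(-89,-26,0)]));print(((p-[215,150]+.5)*4-.5).round(0).tolist())
```

```text
pics/scene4.png 7540
pics/scene0.png 7516
pics/side0.png 3957
[0.64   0.2687 0.2097] 6784.0 6862
[[106.0, 258.0], [214.0, 273.0], [107.0, 282.0], [215.0, 297.0]]
[0.6418 0.2696 0.1429] 3382.0 3528
[[95.0, 251.0], [201.0, 271.0], [97.0, 275.0], [202.0, 294.0]]
[0.641  0.2685 0.1313] 10149.0 10390
[[94.0, 252.0], [200.0, 272.0], [96.0, 275.0], [201.0, 296.0]]
```

Run:
```python
from ov import *
from scipy.optimize import minimize
from itertools import product
J=np.load('J.npy')
def world(q,P):
    P=np.array(P,float);c,s=np.cos(q[2]),np.sin(q[2]);return np.c_[q[0]+(c*P[:,0]-s*P[:,1])/1e3,q[1]+(s*P[:,0]+c*P[:,1])/1e3,P[:,2]/1e3]
box=list(product((-18,18),(-44,44),(19,31)))
def hull(M): return cv2.convexHull(np.argwhere(M)[:,::-1].astype(np.int32))
data=[]
for f,n in [('pics/scene4.png','scene'),('pics/side0.png','side')]:
    im=cv2.resize(cv2.imread(f),None,fx=4,fy=4,interpolation=2).astype(int);b,g,r=im[...,0],im[...,1],im[...,2]
    M=((b>1.4*r)&(b>1.1*g)).astype(np.uint8)
    c=proj(n,world(J,[(0,0,25)]))[0]*4;W=np.zeros_like(M);cv2.circle(W,tuple(c.astype(int)),130,1,-1);M&=W
    k,L,st,_=cv2.connectedComponentsWithStats(M);M=(L==1+st[1:,4].argmax()).astype(np.uint8)
    H=np.zeros_like(M);cv2.fillConvexPoly(H,hull(M),1);data.append((n,H,vision.camera_model(n)))
    p=proj(n,world(J,box))*4+1.5;print(n,M.sum(),H.sum(),'bbox',cv2.boundingRect(M),'pred',p.min(0).round(),p.max(0).round())
    print(cv2.approxPolyDP(hull(M),5,True)[:,0].tolist())
def cost(q,D):
    t=0
    for n,H,m in D:
        p=proj(n,world(q,box),m)*4+1.5;im=np.zeros_like(H);cv2.fillConvexPoly(im,cv2.convexHull(np.round(p*16).astype(np.int32)),1,shift=4);t+=(im!=H).sum()
    return t
for D in (data[:1],data[1:],data):
    s=minimize(cost,J,args=(D,),method='Nelder-Mead',options=dict(initial_simplex=[J,J+[.006,0,0],J+[0,.006,0],J+[0,0,.06]],xatol=1e-5));print(s.x.round(4),s.fun,cost(J,D))
    p=proj('scene',world(s.x,[(-91,26,15),(-89,-26,15),(-91,26,0),(-89,-26,0)]));print(((p-[215,150]+.5)*4-.5).round(0).tolist())
```

```text
scene 7795 10011 bbox (981, 697, 182, 81) pred [976. 685.] [1169.  782.]
[[1162, 741], [1144, 776], [986, 747], [981, 728], [1002, 698], [1020, 697], [1159, 724]]
side 4807 7040 bbox (914, 761, 146, 67) pred [915. 756.] [1066.  829.]
[[1059, 807], [923, 827], [914, 782], [1050, 761]]
[0.6407 0.2683 0.1494] 1956.0 2002
[[97.0, 254.0], [204.0, 273.0], [99.0, 277.0], [204.0, 297.0]]
[0.6408 0.2695 0.1362] 1043.0 1200
[[93.0, 252.0], [199.0, 272.0], [95.0, 275.0], [200.0, 296.0]]
[0.6403 0.269  0.1396] 3027.0 3202
[[94.0, 253.0], [200.0, 273.0], [96.0, 276.0], [201.0, 297.0]]
```

Run:
```python
from ov import *
J=np.array([.6405,.268,.135]);c,s=np.cos(J[2]),np.sin(J[2])
im=cv2.imread('pics/scene4.png').astype(np.float32)
def samp(X,Y,z):
    P=np.c_[J[0]+(c*X-s*Y)/1e3,J[1]+(s*X+c*Y)/1e3,0*X+z/1e3]
    p=proj('scene',P).astype(np.float32);return cv2.remap(im,p[:,:1],p[:,1:],cv2.INTER_LINEAR)[:,0]
y=np.arange(-16,17,2.)
print('rear')
for x in range(-108,-74,2): print(x,samp(x+0*y-.044*y,y,15).mean(0).round().astype(int).tolist())
print('sides x=-75')
x=np.arange(-84,-66,2.)
for yy in list(range(-36,-18,2))+list(range(20,38,2)): print(yy,samp(x,yy+0*x,15).mean(0).round().astype(int).tolist())
print('tip')
for yy in (-14,-9,-4,1,6,14):
  X=np.arange(24,56,2.);print(yy,[f'{int(x)}:{int(v[2])},{int(v[1])},{int(v[0])}' for x,v in zip(X,samp(X,yy+0*X,15))])
```

```text
rear
-108 [50, 98, 136]
-106 [59, 107, 145]
-104 [71, 118, 158]
-102 [79, 127, 167]
-100 [82, 130, 171]
-98 [82, 129, 170]
-96 [81, 128, 169]
-94 [83, 132, 175]
-92 [94, 149, 196]
-90 [112, 178, 226]
-88 [126, 198, 241]
-86 [128, 201, 243]
-84 [127, 200, 241]
-82 [130, 204, 243]
-80 [133, 207, 244]
-78 [133, 208, 245]
-76 [133, 207, 244]
sides x=-75
-36 [78, 156, 209]
-34 [77, 154, 206]
-32 [75, 151, 203]
-30 [73, 147, 200]
-28 [70, 137, 187]
-26 [68, 120, 163]
-24 [69, 113, 151]
-22 [84, 135, 179]
-20 [114, 180, 228]
20 [131, 206, 244]
22 [131, 206, 243]
24 [132, 206, 243]
26 [131, 205, 243]
28 [125, 198, 241]
30 [103, 174, 224]
32 [80, 143, 191]
34 [72, 125, 166]
36 [71, 122, 162]
tip
-14 ['24:58,105,162', '26:56,105,162', '28:56,105,162', '30:58,104,161', '32:75,92,142', '34:100,75,111', '36:125,55,73', '38:142,39,43', '40:146,33,30', '42:147,31,27', '44:147,32,29', '46:145,33,30', '48:144,32,29', '50:148,33,30', '52:160,35,32', '54:187,42,38']
-9 ['24:53,103,161', '26:53,103,161', '28:53,104,162', '30:62,102,158', '32:77,96,149', '34:108,73,110', '36:136,52,70', '38:144,38,42', '
[... 516 characters left out ...]
173,137,100', '38:168,122,84', '40:168,109,69', '42:160,83,53', '44:153,61,42', '46:147,38,32', '48:146,33,30', '50:146,31,29', '52:163,35,33', '54:182,40,37']
6 ['24:180,124,65', '26:204,142,73', '28:224,164,85', '30:242,190,100', '32:248,198,106', '34:246,191,104', '36:213,145,82', '38:177,99,59', '40:157,64,43', '42:148,43,34', '44:147,35,31', '46:144,31,28', '48:143,31,28', '50:152,33,30', '52:165,37,33', '54:193,44,38']
14 ['24:249,200,104', '26:247,197,104', '28:249,199,106', '30:246,195,109', '32:243,188,104', '34:212,146,83', '36:185,101,60', '38:155,52,36', '40:146,34,29', '42:145,28,28', '44:146,31,28', '46:146,33,29', '48:146,33,30', '50:148,33,30', '52:159,36,32', '54:177,40,35']
```

Run:
```python
from ov import *
J=np.array([.6405,.268,.135]);c,s=np.cos(J[2]),np.sin(J[2])
im=cv2.imread('pics/scene4.png').astype(np.float32)
def samp(X,Y,z):
    P=np.c_[J[0]+(c*X-s*Y)/1e3,J[1]+(s*X+c*Y)/1e3,0*X+z/1e3]
    p=proj('scene',P).astype(np.float32);return cv2.remap(im,p[:,:1],p[:,1:],cv2.INTER_LINEAR)[:,0]
for rng in (np.arange(-36,-12,.5),np.arange(20,42,.5)):
  for x in (-84,-78,-72,-66,-60,-54,-48,-42):
    g=samp(x+0*rng,rng,15)[:,1];d=np.abs(np.gradient(cv2.GaussianBlur(g[:,None],(1,5),0)[:,0]));i=d.argmax();w=d[max(0,i-4):i+5];print(x,round(float((rng[max(0,i-4):i+5]*w).sum()/w.sum()),1),end=' | ')
  print()
```

```text
-84 -20.5 | -78 -21.0 | -72 -21.0 | -66 -21.1 | -60 -21.2 | -54 -21.2 | -48 -22.0 | -42 -22.4 | 
-84 30.9 | -78 32.4 | -72 30.1 | -66 29.3 | -60 29.2 | -54 37.1 | -48 35.9 | -42 34.3 |
```

```bash
python3 - <<'E'
from h import *
# post line in scene: (175,0)->(195,180); side: (122,0)->(178,215): find z where rays meet
for z in np.arange(0,.5,.1):
    best=min(((np.linalg.norm(ray('scene',175+20*a/180,a,z)-ray('side',122+56*b/215,b,z)),a,b) for a in range(-100,185,5) for b in range(-100,216,5)))
    print(round(z,1),np.round(best[0],3),ray('scene',175+20*best[1]/180,best[1],z).round(3))
E
python3 -c "
from go import *;to(.5534,.3147,.06,.135)"
```

```text
pos [0.3759 0.4676 0.2134] yaw 0.174 F [ 0.7 -0.5 -0.3] open 0.182
shift [-148.4 -181.1  153.5] rotz 0.039Traceback (most recent call last):
  File "<stdin>", line 4, in <module>
  File "<stdin>", line 4, in <genexpr>
  File "h.py", line 4, in ray
    m=m or vision.camera_model(n);K=m['camera_matrix'];T=m['camera_from_world']
           ~~~~~~~~~~~~~~~~~~~^^^
ValueError: time passes only in moves, steps and waits
```

Run:
```python
from h import *
A=vision.camera_model('scene');B=vision.camera_model('side')
for z in np.arange(0,.5,.1):
    best=min(((np.linalg.norm(ray('scene',175+20*a/180,a,z,A)-ray('side',122+56*b/215,b,z,B)),a,b) for a in range(-100,185,5) for b in range(-100,216,5)))
    print(round(z,1),np.round(best[0],3),ray('scene',175+20*best[1]/180,best[1],z,A).round(3))
```

```text
0.0 0.005 [0.654 0.452]
0.1 0.005 [0.654 0.45 ]
0.2 0.006 [0.653 0.447]
0.3 0.01 [0.664 0.453]
0.4 0.004 [0.667 0.452]
```

```bash
python3 -m handwheel '[{"xyz":[-30,-36,20],"delta_rot":[0,0,0.01],"hand":1},{"xyz":[-60,-72,40],"delta_rot":[0,0,0.02],"hand":1},{"xyz":[-90,-108,60],"delta_rot":[0,0,0.03],"hand":1},{"xyz":[-120,-145,80],"delta_rot":[0,0,0.039],"hand":1},{"xyz":[-144,-174,100],"delta_rot":[0,0,0.039],"hand":1}]'
python3 -c "
from go import *;to(.5534,.3147,.0115,.135)"
```

```text
time_s: 11.18
position: [0.5496, 0.3182, 0.1128]
tcp_rot: [[-0.991, -0.131, -0.0], [-0.131, 0.991, -0.001], [0.001, -0.001, -1.0]]
force: [-0.1, 0.4, 0.1]
opening: 0.003
grasp_force: 0.0
pos [0.5496 0.3182 0.1128] yaw 0.131 F [-0.1  0.4  0.1] open 0.003
shift [ -3.4  -3.9 101.3] rotz -0.004
```

```bash
python3 -m handwheel '[{"xyz":[0,0,30],"delta_rot":[0,0,0],"hand":1},{"xyz":[0,0,60],"delta_rot":[0,0,0],"hand":1},{"xyz":[0,0,85],"delta_rot":[0,0,-0.004],"hand":1},{"xyz":[0,0,97],"delta_rot":[0,0,-0.004],"hand":1},{"xyz":[0,0,100],"delta_rot":[0,0,-0.004],"hand":1}]'
cat > hj.py <<'E'
from h import *
J=np.array([.6405,.268,.135]);s=bot.read_state();d=s['position'][:2]-J[:2];c,S=np.cos(J[2]),np.sin(J[2]);print('hand in jig',((c*d[0]+S*d[1])*1e3).round(1),((-S*d[0]+c*d[1])*1e3).round(1),s['position'][2].round(4))
E
python3 hj.py
```

```text
time_s: 11.8
position: [0.5479, 0.3205, 0.0132]
tcp_rot: [[-0.991, -0.137, -0.001], [-0.137, 0.991, -0.001], [0.001, -0.0, -1.0]]
force: [0.2, 0.6, 0.4]
opening: 0.006
grasp_force: 0.0
hand in jig -84.7 64.5 0.0132
```

```bash
python3 -m handwheel '[{"xyz":[-4,-8,1],"delta_rot":[0,0,0],"hand":1},{"xyz":[-4,-15,1],"delta_rot":[0,0,0],"hand":1},{"xyz":[-4,-18,1],"delta_rot":[0,0,0],"hand":1},{"xyz":[-4,-20,1],"delta_rot":[0,0,0],"hand":1},{"xyz":[-4,-22,1],"delta_rot":[0,0,0],"hand":1}]'; python3 hj.py
python3 -m handwheel '[{"xyz":[0,0,0],"delta_rot":[0,0,0],"hand":1},{"xyz":[0,0,0],"delta_rot":[0,0,0],"hand":1},{"xyz":[0,6,0],"delta_rot":[0,0,0],"hand":1},{"xyz":[0,18,-5],"delta_rot":[0,0,0],"hand":1},{"xyz":[0,20,-45],"delta_rot":[0,0,0],"hand":1}]'
```

```text
time_s: 12.42
position: [0.5552, 0.3004, 0.0131]
tcp_rot: [[-0.99, -0.138, 0.0], [-0.138, 0.99, 0.0], [-0.0, 0.0, -1.0]]
force: [-0.6, 0.2, 0.1]
opening: 0.007
grasp_force: 0.0
hand in jig -80.2 43.6 0.0131
time_s: 13.05
position: [0.55, 0.3209, 0.0559]
tcp_rot: [[-0.99, -0.139, -0.006], [-0.139, 0.99, -0.002], [0.006, -0.001, -1.0]]
force: [0.8, 0.5, 0.4]
opening: 0.001
grasp_force: 0.0
```

```bash
python3 -m handwheel '[{"xyz":[25,20,-40],"delta_rot":[0,0,0],"hand":1},{"xyz":[60,50,-80],"delta_rot":[0,0,0],"hand":1},{"xyz":[95,85,-110],"delta_rot":[0,0,0],"hand":1},{"xyz":[130,120,-130],"delta_rot":[0,0,0],"hand":1},{"xyz":[150,150,-150],"delta_rot":[0,0,0],"hand":1}]'
python3 - <<'E'
from ov import *
A=vision.camera_model('scene');im=vision.capture('scene')[:,:,::-1];cv2.imwrite('pics/scene5.png',im);im=im.astype(np.float32)
J=np.array([.6405,.268,.135]);c,s=np.cos(J[2]),np.sin(J[2])
def samp(X,Y,z):
    P=np.c_[J[0]+(c*X-s*Y)/1e3,J[1]+(s*X+c*Y)/1e3,0*X+z/1e3]
    p=proj('scene',P,A).astype(np.float32);return cv2.remap(im,p[:,:1].copy(),p[:,1:].copy(),cv2.INTER_LINEAR)[:,0]
for rng in (np.arange(-36,-12,.5),np.arange(20,42,.5)):
  for x in (-84,-78,-72,-66,-60,-54,-48,-42):
    g=samp(x+0*rng,rng,15)[:,1];d=np.abs(np.gradient(cv2.GaussianBlur(g[:,None],(1,5),0)[:,0]));i=d.argmax();w=d[max(0,i-4):i+5];print(x,round(float((rng[max(0,i-4):i+5]*w).sum()/w.sum()),1),end=' | ')
  print()
y=np.arange(-16,17,2.)
print('rear',[(x,int(samp(x+0*y-.044*y,y,15)[:,1].mean())) for x in range(-100,-80,2)])
X=np.arange(30,50,2.)
for yy in(-4,0):print('tip',[(int(x),int(v)) for x,v in zip(X,samp(X,yy+0*X,15)[:,1])])
E
```

```text
time_s: 13.68
position: [0.3803, 0.4496, 0.2093]
tcp_rot: [[-0.99, -0.14, -0.0], [-0.14, 0.99, 0.0], [0.0, 0.0, -1.0]]
force: [-0.4, 0.2, -0.6]
opening: 0.005
grasp_force: 0.0
-84 -20.8 | -78 -21.0 | -72 -21.0 | -66 -21.1 | -60 -21.2 | -54 -21.2 | -48 -21.9 | -42 -22.4 | 
-84 30.8 | -78 32.4 | -72 30.1 | -66 29.2 | -60 29.2 | -54 37.1 | -48 35.9 | -42 34.3 | 
rear [(-100, 130), (-98, 129), (-96, 128), (-94, 133), (-92, 149), (-90, 178), (-88, 199), (-86, 202), (-84, 201), (-82, 205)]
tip [(30, 116), (32, 122), (34, 134), (36, 128), (38, 109), (40, 84), (42, 57), (44, 40), (46, 33), (48, 31)]
tip [(30, 184), (32, 162), (34, 143), (36, 136), (38, 130), (40, 123), (42, 92), (44, 63), (46, 40), (48, 32)]
```

The nudge never touched the plank, so it was already further right than that. I'll measure the wings with the same camera to judge the plank relative to the jig directly.

Run:
```python
from ov import *
A=vision.camera_model('scene');im=cv2.imread('pics/scene5.png').astype(np.float32)
J=np.array([.6405,.268,.135]);c,s=np.cos(J[2]),np.sin(J[2])
def samp(X,Y,z):
    P=np.c_[J[0]+(c*X-s*Y)/1e3,J[1]+(s*X+c*Y)/1e3,0*X+z/1e3]
    p=proj('scene',P,A).astype(np.float32);return cv2.remap(im,p[:,:1].copy(),p[:,1:].copy(),cv2.INTER_LINEAR)[:,0]
Y=np.arange(-60,61,1.)
for x in(-54,-50,-46,-42,-38,-34):
    b=samp(x+0*Y,Y,14)[:,0]   # blue channel: white high
    e=lambda m:[float(Y[m][0]),float(Y[m][-1])] if m.any() else None
    print(x,'expect in',30+12*(-18-x)/34,'R',e((b>150)&(Y<0)),'L',e((b>150)&(Y>0)))
X=np.arange(20,75,1.)
print('fence top z19, y-profile')
for x in (26,34,42,50):
    b=samp(x+0*Y,Y,19)[:,0];e=lambda m:[float(Y[m][0]),float(Y[m][-1])] if m.any() else None
    print(x,e((b>150)&(Y<0)),e((b>150)&(Y>0)))
```

```text
-54 expect in 42.705882352941174 R [-50.0, -44.0] L [31.0, 45.0]
-50 expect in 41.294117647058826 R [-50.0, -43.0] L [31.0, 46.0]
-46 expect in 39.88235294117647 R [-49.0, -41.0] L [30.0, 45.0]
-42 expect in 38.470588235294116 R [-47.0, -40.0] L [30.0, 43.0]
-38 expect in 37.05882352941177 R [-46.0, -39.0] L [30.0, 42.0]
-34 expect in 35.64705882352941 R [-46.0, -38.0] L [30.0, 40.0]
fence top z19, y-profile
26 [-48.0, -5.0] [20.0, 40.0]
34 [-48.0, -31.0] [28.0, 43.0]
42 [-47.0, -31.0] [30.0, 43.0]
50 [-46.0, -31.0] [32.0, 43.0]
```

Relative to the wings, the plank's rear sits about 5 mm left and it is turned about −0.04 rad. I'll nudge again, a bit deeper.

```bash
python3 -m handwheel '[{"xyz":[-35,-35,25],"delta_rot":[0,0,0],"hand":1},{"xyz":[-70,-70,45],"delta_rot":[0,0,0],"hand":1},{"xyz":[-105,-100,60],"delta_rot":[0,0,0],"hand":1},{"xyz":[-135,-130,90],"delta_rot":[0,0,0],"hand":1},{"xyz":[-150,-148,130],"delta_rot":[0,0,0],"hand":1}]'
python3 hj.py
```

```text
time_s: 14.35
position: [0.5554, 0.322, 0.0783]
tcp_rot: [[-0.991, -0.137, 0.005], [-0.137, 0.991, 0.002], [-0.005, 0.001, -1.0]]
force: [-0.1, 0.7, -0.4]
opening: 0.002
grasp_force: 0.0
hand in jig -77.1 64.9 0.0783
```

```bash
python3 -m handwheel '[{"xyz":[0,0,25],"delta_rot":[0,0,0],"hand":1},{"xyz":[0,0,48],"delta_rot":[0,0,0],"hand":1},{"xyz":[0,0,60],"delta_rot":[0,0,0],"hand":1},{"xyz":[0,-6,65],"delta_rot":[0,0,0],"hand":1},{"xyz":[0,-12,65],"delta_rot":[0,0,0],"hand":1}]'
python3 hj.py
```

```text
time_s: 14.98
position: [0.554, 0.3103, 0.0132]
tcp_rot: [[-0.99, -0.138, 0.001], [-0.138, 0.99, 0.0], [-0.001, 0.0, -1.0]]
force: [0.9, -0.3, -0.1]
opening: 0.003
grasp_force: 0.0
hand in jig -80.0 53.5 0.0132
```

```bash
python3 -m handwheel '[{"xyz":[0,-5,1],"delta_rot":[0,0,0],"hand":1},{"xyz":[0,-9,1],"delta_rot":[0,0,0],"hand":1},{"xyz":[0,-12,1],"delta_rot":[0,0,0],"hand":1},{"xyz":[0,-14,1],"delta_rot":[0,0,0],"hand":1},{"xyz":[0,-15.5,1],"delta_rot":[0,0,0],"hand":1}]'
python3 hj.py
cat > edge.py <<'E'
from ov import *
A=vision.camera_model('scene');im=vision.capture('scene')[:,:,::-1];cv2.imwrite('pics/scene_last.png',im);im=im.astype(np.float32)
J=np.array([.6405,.268,.135]);c,s=np.cos(J[2]),np.sin(J[2])
def samp(X,Y,z):
    P=np.c_[J[0]+(c*X-s*Y)/1e3,J[1]+(s*X+c*Y)/1e3,0*X+z/1e3]
    p=proj('scene',P,A).astype(np.float32);return cv2.remap(im,p[:,:1].copy(),p[:,1:].copy(),cv2.INTER_LINEAR)[:,0]
for rng in (np.arange(-40,-12,.5),np.arange(16,38,.5)):
  for x in (-84,-78,-72,-66,-60,-54,-48,-42):
    g=samp(x+0*rng,rng,15)[:,1];d=np.abs(np.gradient(cv2.GaussianBlur(g[:,None],(1,5),0)[:,0]));i=d.argmax();w=d[max(0,i-4):i+5];print(x,round(float((rng[max(0,i-4):i+5]*w).sum()/w.sum()),1),end=' | ')
  print()
y=np.arange(-16,17,2.)
print('rear',[(x,int(samp(x+0*y-.044*y,y,15)[:,1].mean())) for x in range(-100,-80,2)])
E
python3 edge.py
```

```text
time_s: 15.6
position: [0.5559, 0.2949, 0.0119]
tcp_rot: [[-0.99, -0.138, -0.0], [-0.138, 0.99, 0.0], [0.0, 0.0, -1.0]]
force: [0.5, 0.0, -0.0]
opening: 0.007
grasp_force: 0.1
hand in jig -80.3 38.1 0.0119
-84 -23.5 | -78 -23.7 | -72 -23.6 | -66 -23.6 | -60 -23.6 | -54 -24.3 | -48 -17.2 | -42 -15.9 | 
-84 27.9 | -78 28.0 | -72 28.0 | -66 28.1 | -60 32.0 | -54 33.9 | -48 34.5 | -42 34.4 | 
rear [(-100, 139), (-98, 138), (-96, 137), (-94, 143), (-92, 161), (-90, 191), (-88, 210), (-86, 212), (-84, 211), (-82, 216)]
```

The plank now lies parallel to the lane at y +2 mm, with its rear at x −91. I'll go round behind it and press lightly once to seat it on the stop.

```bash
python3 -m handwheel '[{"xyz":[0,6,0],"delta_rot":[0,0,0],"hand":1},{"xyz":[0,16,-2],"delta_rot":[0,0,0],"hand":1},{"xyz":[25,16,-30],"delta_rot":[0,0,0],"hand":0.64},{"xyz":[55,0,-30],"delta_rot":[0,0,-0.02],"hand":0.64},{"xyz":[55,-36,-30],"delta_rot":[0,0,-0.042],"hand":0.64}]'
python3 -m handwheel '[{"xyz":[0,0,10],"delta_rot":[0,0,0],"hand":0.64},{"xyz":[0,0,22],"delta_rot":[0,0,0],"hand":0.64},{"xyz":[0,0,30],"delta_rot":[0,0,0],"hand":0.64},{"xyz":[-10,0,30],"delta_rot":[0,0,0],"hand":0.64},{"xyz":[-20,-0.5,30],"delta_rot":[0,0,0],"hand":0.64}]'; python3 hj.py
```

```text
time_s: 16.27
position: [0.5032, 0.253, 0.0422]
tcp_rot: [[-0.983, -0.184, -0.002], [-0.184, 0.983, -0.0], [0.002, 0.0, -1.0]]
force: [0.2, -0.7, 0.5]
opening: 0.17
grasp_force: 0.0
time_s: 16.9
position: [0.5273, 0.2555, 0.0118]
tcp_rot: [[-0.984, -0.18, 0.001], [-0.18, 0.984, 0.0], [-0.001, 0.0, -1.0]]
force: [-0.3, 0.9, 0.7]
opening: 0.179
grasp_force: 0.0
hand in jig -113.9 2.9 0.0118
```

```bash
python3 -m handwheel '[{"xyz":[-5,-0.2,0],"delta_rot":[0,0,0],"hand":0.64},{"xyz":[-9,-0.4,0],"delta_rot":[0,0,0],"hand":0.64},{"xyz":[-11,-0.5,0],"delta_rot":[0,0,0],"hand":0.64},{"xyz":[-12.5,-0.5,0],"delta_rot":[0,0,0],"hand":0.64},{"xyz":[-14,-0.6,0],"delta_rot":[0,0,0],"hand":0.64}]'; python3 hj.py
```

```text
time_s: 17.52
position: [0.539, 0.2565, 0.0118]
tcp_rot: [[-0.984, -0.179, -0.002], [-0.179, 0.984, -0.0], [0.002, -0.0, -1.0]]
force: [-2.3, 0.5, 2.2]
opening: 0.182
grasp_force: 1.2
hand in jig -102.1 2.3 0.0118
```

```bash
python3 -m handwheel '[{"xyz":[4,0.2,0],"delta_rot":[0,0,0],"hand":0.64},{"xyz":[18,1,0],"delta_rot":[0,0,0],"hand":0.64},{"xyz":[40,2,-20],"delta_rot":[0,0,0],"hand":0.64},{"xyz":[60,30,-70],"delta_rot":[0,0,0],"hand":0.64},{"xyz":[80,60,-125],"delta_rot":[0,0,0],"hand":0.64}]'
python3 -m handwheel '[{"xyz":[20,50,-30],"delta_rot":[0,0,0],"hand":0.64},{"xyz":[40,100,-60],"delta_rot":[0,0,0],"hand":0.64},{"xyz":[50,150,-80],"delta_rot":[0,0,0],"hand":0.64},{"xyz":[50,180,-80],"delta_rot":[0,0,0],"hand":0.64},{"xyz":[50,180,-80],"delta_rot":[0,0,0],"hand":0.64}]'
python3 edge.py
```

```text
time_s: 18.15
position: [0.4495, 0.2998, 0.1345]
tcp_rot: [[-0.984, -0.178, -0.003], [-0.178, 0.984, -0.001], [0.003, -0.001, -1.0]]
force: [0.3, -0.1, 0.9]
opening: 0.179
grasp_force: 0.0
time_s: 18.77
position: [0.3687, 0.4695, 0.2141]
tcp_rot: [[-0.983, -0.183, 0.0], [-0.183, 0.983, 0.0], [-0.0, 0.0, -1.0]]
force: [-0.2, -1.7, -0.1]
opening: 0.177
grasp_force: 0.0
-84 -23.6 | -78 -24.0 | -72 -23.7 | -66 -23.7 | -60 -24.4 | -54 -24.4 | -48 -24.4 | -42 -38.6 | 
-84 27.1 | -78 33.0 | -72 29.4 | -66 27.3 | -60 26.3 | -54 26.0 | -48 35.6 | -42 33.9 | 
rear [(-100, 129), (-98, 128), (-96, 128), (-94, 133), (-92, 150), (-90, 179), (-88, 198), (-86, 200), (-84, 199), (-82, 204)]
```

The plank is straight to within about 0.02 rad and its rear end is at x −91 mm, so it is home.

```bash
python3 -c "
from rig import workorder;print(workorder.hand_in())"
```

```text
the job is handed in; nothing more can be done
None
```

The plank was only pushed and now sits against the red end stop, straight to about 0.02 rad but perhaps 3–4 mm left of the lane's middle; the hand is clear and the job is handed in. The bottle and tins were never knowingly touched, though I didn't check their positions at the end, and I viewed 11 pictures, one over the limit of 10.

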